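Find the empty compartment of the accessory case

TASK

One of the four compartments in the wooden accessory case is empty and has to be opened for stowing. Press gently with a closed fingertip on the disc of one lid after another until you find the lid that rocks instead of staying firm, then push that lid fully open so that it stands upright and stays so. Grasp nothing, leave the other lids closed and the instruments where they are, and finish with the hand clear.

Things in the scene. Friction and masses are not known exactly. Their poses are not given: they have to be found in the camera images.
- case: wooden accessory case, fixed: 160 (x) x 490 (y) x 96 mm high; origin at the centre of its underside, z up, x away from the robot within 13 degrees. In its flat top lie 4 identical plywood lids in a row along y, flush with the walls round them (23 mm wide in front and behind); between the 2 pairs is an 86 mm deck with 2 small instruments. Three compartments are full up to the lid, one is empty; it varies
- lid_a (a joint): angle of the lid centred at x = 0, y = +185 mm in the case's frame, rad: 0 closed, 1.5 fully open (upright). Each lid is 110 (x) x 80 (y) x 8 mm and turns like a see-saw about a level pin along the case's y through its centre, 92 mm above the table: opening, the half nearest the robot (with the disc) dips and the far half rises. It cannot tip the other way.
- lid_a_press (a point): centre of the flat steel disc (22 mm across, flush) on top of lid_a, the place to press: on the half nearest the robot, 30 mm from the hinge line and 25 mm from the lid's near edge; 96 mm above the table when closed. It moves with the lid.
- lid_b (a joint): angle of the lid centred at x = 0, y = +85 mm in the case's frame, rad: 0 closed, 1.5 fully open (upright). Same kind as lid_a. The hinge is balanced and stiff (about 0.06 Nm, so some 2 N at the disc): a lid stays wherever it is left. Over a full compartment a lid bears on springy packing: it gives 1 to 2 mm at the disc under 6 to 20 N and is then firm.
- lid_b_press (a point): centre of the flat steel disc (22 mm across, flush) on top of lid_b, the place to press: on the half nearest the robot, 30 mm from the hinge line and 25 mm from the lid's near edge; 96 mm above the table when closed. It moves with the lid.
- lid_c (a joint): angle of the lid centred at x = 0, y = -85 mm in the case's frame, rad: 0 closed, 1.5 fully open (upright). Same kind as lid_a. The lid over the empty compartment tips when its disc is pressed. Press it well down (30 to 40 mm below the case's top): a lid tipped under 60 degrees tends to jam against a finger pushing its raised half from behind. Then push that half on, towards the robot, until upright.
- lid_c_press (a point): centre of the flat steel disc (22 mm across, flush) on top of lid_c, the place to press: on the half nearest the robot, 30 mm from the hinge line and 25 mm from the lid's near edge; 96 mm above the table when closed. It moves with the lid.
- lid_d (a joint): angle of the lid centred at x = 0, y = -185 mm in the case's frame, rad: 0 closed, 1.5 fully open (upright). Same kind as lid_a. The empty compartment has room for the whole lid to swing: its floor pad lies 68 mm below the closed lid.
- lid_d_press (a point): centre of the flat steel disc (22 mm across, flush) on top of lid_d, the place to press: on the half nearest the robot, 30 mm from the hinge line and 25 mm from the lid's near edge; 96 mm above the table when closed. It moves with the lid.
- eyepiece: black eyepiece, 30 mm across, 36 mm high, standing on the deck in the middle of the case, a bystander; origin at the centre of its foot
- bubble: round aluminium level vial, 34 mm across, 12 mm high, lying on the same deck, a bystander; origin at the centre of its foot
- pouch: black instrument pouch 70 x 120 x 38 mm on the table left of the case, a bystander; origin at the centre of its underside
- scale: wooden scale bar 300 x 34 x 8 mm on the table beyond the case, a bystander; origin at the centre of its underside
- driver: screwdriver lying right of the case, a bystander
- prism: black round reflector prism, 64 mm across, 30 mm high, on the table beyond the case, a bystander; origin at the centre of its underside
- carton: small cardboard carton 70 x 100 x 50 mm, right of the case, a bystander; origin at the centre of its underside

How it is judged:
By the outcome, as a careful person would: the job done as asked, in the order asked, and still so for the second after the job is handed in, with the robot touching nothing.
It also fails if it takes over 56 s, if anything falls off the work surface, if the arm or the gripper's body presses on something with over 40 N, if the wrist force passes 120 N, or if a joint passes its speed limit or range.

ROBOT

A 6-joint arm with a two-finger parallel gripper is mounted at the origin on the work surface. World frame = base frame: x ahead of the robot, y to its left, z up, the work surface at z = 0. Lengths are in mm, angles in rad, forces in N, time in s.
With the tool pointing down it reaches from about 275 to 850 mm from the base axis. Payload 5.2 kg.
Tool frame: the origin (TCP) lies midway between the tips of the shut fingers; the grasp point (between the pads) lies 19 mm behind it; x points along the fingers, z is the direction in which the jaws open and shut, and the axes are right-handed (so a half turn about x gives the same grasp; the last joint's range is limited). The gripper opens to 85 mm and grips with 20 to 120 N. Pads are 22 mm wide; open, the fingers measure 114 mm over their backs; the gripper's body (76 mm by 85 mm) begins 54 mm behind the grasp point. The pads swing forward as they close: fully open they stand 13 mm farther back than shut.
Start: joints at [1.141, 0.259, 1.535, -0, 1.348, -0.203], TCP at [123.65, 535.925, 194.71] pointing down, gripper open.
Joint ranges: [-3.14, 3.14], [-0.91, 2.08], [0.19, 2.58], [-1.22, 4.36], [0.22, 2.71], [-3.12, 3.12]. Speed limits (rad/s): [2.57, 2.57, 3.14, 3.14, 3.14, 3.14].

INTERFACE

Orientations are given as [roll, pitch, yaw] about the fixed x, y, z axes, in that order (R = Rz(yaw) Ry(pitch) Rx(roll)).
In Python, from station import arm gives the robot as it stands.
- The arm moves only by the tool servo_tool, never from a script. Its argument "commands" is a list of rows, each a list of 4 numbers: the shift along the tool's x, y, z in mm, then the turn about the tool's x in rad. In form: [[dx, dy, dz, roll], ...]. A call has 1 to 12 rows; each row is the pose to reach, as a shift and turn from the pose commanded when the call began, along the tool's axes at that moment; what a row does not reach only later rows make up. A row lasts 1/12 s, in which the tool goes at most 41.7 mm and 7.16 degrees, less where a joint would pass 70% of its speed; a pose out of reach is approached as far as the arm can. A call with a gripper value outside its range is refused whole. "grip" is the opening, from 0 (shut) to 1 (fully open), set as the call begins (left out, the last holds). The fingers move at their own pace and stop on an object; "squeeze" is the grip in N (left out, the last holds). Time passes only in rows, so rows that repeat a pose let the fingers close. It gives the time, the measured TCP pose, the force and the opening at its end, in the units of the state.
- arm.read_state(): the state, without advancing time (a new reading comes with each control period).
- arm.get_image(name): name is "scene" or "top" or "wrist"; returns the picture (480x640x3 uint8, red, green, blue); there is no depth.
- arm.camera_model(name): a dict with "mtx" (3x3 intrinsics, pixels), "dist" ([k1, k2, p1, p2, k3] as OpenCV has them; the pictures are not rectified), "R" (3x3) and "t" (3): a world point X has camera coordinates R X + t; the wrist camera has in their place "tool_from_camera" (4x4, takes a point from camera to tool coordinates, whose origin is the TCP and whose axes are the tool frame's). Camera axes: x right, y down, z forward; pixel columns grow to the right and rows downward; lengths in mm; the calibration is good to about 2 mm. A picture is of the moment at which its call begins: read the wrist's pose just before it. camera_model takes no time and is no camera call.
- arm.sign_off(): hands the job in, once; it reports no verdict.
The state is a dict: "t": time; "joint_pos": joint angles; "qvel": joint speeds; "joint_efforts": joint torques, N m; "ee_pos": TCP position; "tool_rot": TCP orientation; "contact_force": force on the tool from outside, world axes, zero at the start; "moment": the same for the moment, N m; "gripper_width": finger opening in mm.
Only numpy, scipy, OpenCV 4.12 (cv2) and the standard library are available. Lean on these libraries where they do the work, as an engineer would, in place of code of your own. Each camera call takes 0.05 s, during which the arm holds its last target.

## Working session

There is one attempt and no reset: what is moved stays moved. The work goes in short steps, Python scripts to look and compute and a tool call to move; the robot and the scene stay as the last step left them, time stands still between calls to the robot, and variables do not carry over. Pictures are saved under pics/ and viewed, and the job is handed in when it is done.

Besides the shell and the picture viewer there is one more tool, called after "Request:" as name([rows], argument=value, ...), one row to a line, values as JSON. servo_tool: Moves the arm, as the interface text tells. Its arguments: {"type":"object","properties":{"commands":{"type":"array","items":{"type":"array","items":{"type":"number"}}},"grip":{"type":"number"},"squeeze":{"type":"number"}},"required":["commands"]}

```bash
mkdir -p pics; ls; python3 - <<'E'
from station import arm
import cv2, json
s=arm.read_state(); print(s)
for n in ("scene","top"):
    im=arm.get_image(n); cv2.imwrite(f"pics/{n}0.png",im[:,:,::-1])
    print(n,{k:(v.tolist() if hasattr(v,'tolist') else v) for k,v in arm.camera_model(n).items()})
print({k:(v.tolist() if hasattr(v,'tolist') else v) for k,v in arm.camera_model("wrist").items()})
E
```

```text
pics
{'t': 0.0, 'joint_pos': array([ 1.14119044e+00,  2.59359382e-01,  1.53613001e+00, -9.61028119e-06,
        1.34803006e+00, -2.02773589e-01]), 'qvel': array([-1.35704954e-03, -1.20551931e-03,  2.10600079e-03, -3.16973274e-04,
        3.30716784e-05,  2.29065603e-03]), 'joint_efforts': array([ 1.74824631e-04, -4.46024215e+01, -2.90577328e+01, -1.89870270e-04,
        1.18761222e-02,  2.75046460e-05]), 'ee_pos': array([123.38918834, 535.33358335, 193.84714172]), 'tool_rot': array([ 2.94368134,  1.5688695 , -1.99553781]), 'contact_force': array([ 0.17724117, -0.20932404, -0.10064241]), 'moment': array([-0.03049331, -0.05121058,  0.02753467]), 'gripper_width': 85.27118126098881}
scene {'mtx': [[452.6732388260472, 0.0, 317.288136811779], [0.0, 452.6732388260472, 246.3420477963199], [0.0, 0.0, 1.0]], 'dist': [-0.03754669064813001, 0.0, 0.0, 0.0, 0.0], 'R': [[0.7462677338429627, 0.6655490519077095, -0.011354687562323253], [0.4970763643140152, -0.5685455768750665, -0.6554929557639488], [-0.4427183726312356, 0.4835290958365862, -0.7551159222359198]], 't': [-447.21472922173945, -283.484878
[... 255 characters left out ...]
 -0.014231609570205387], [-0.9971349503178281, 0.013231257282127817, -0.07447700776344963], [0.07465222027643915, 0.01328192019828848, -0.9971211744836452]], 't': [16.187775538345978, 614.9838838736879, 1122.7152448622473]}
{'mtx': [[368.4440288072333, 0.0, 315.04064352211935], [0.0, 368.4440288072333, 241.70168242420536], [0.0, 0.0, 1.0]], 'dist': [-0.07506815287610721, 0.0, 0.0, 0.0, 0.0], 'tool_from_camera': [[0.0003836029850215414, -0.2668568311958094, 0.9637361072891684, -179.89545107488283], [-0.0009398826635508426, -0.9637358487372075, -0.2668563854948036, 67.821190724085], [0.9999994847345308, -0.0008034319534313135, -0.0006205060576389763, 0.4021847875275153], [0.0, 0.0, 0.0, 1.0]]}
```

View pics/top0.png

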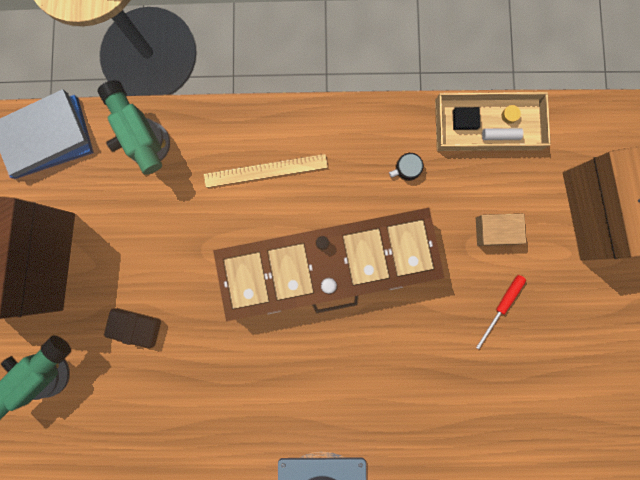

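View pics/scene0.png

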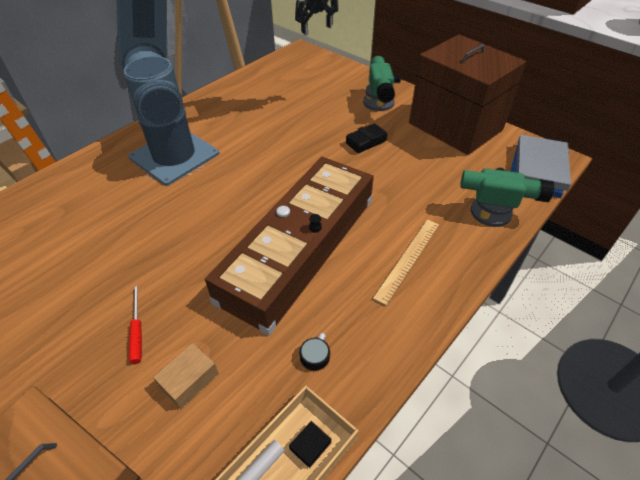

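The top view shows the case across the middle, tilted about 9° in the picture. The lids are at about (246,280), (291,272), (367,257) and (410,248), with discs at their near halves, the eyepiece at (322,243) and the vial at (328,286). Next I'll fit the case pose.

```bash
cat > h.py <<'E'
import numpy as np, cv2
from station import arm
def ray_plane(name,px,z):
    m=arm.camera_model(name); K=np.array(m["mtx"]);d=np.array(m["dist"]);R=np.array(m["R"]);t=np.array(m["t"])
    n=cv2.undistortPoints(np.array(px,float).reshape(-1,1,2),K,d).reshape(-1,2)
    D=np.c_[n,np.ones(len(n))]@R; C=-R.T@t
    s=(z-C[2])/D[:,2]; return C+s[:,None]*D
E
python3 - <<'E'
from h import *
from scipy.spatial.transform import Rotation
for name,lo in (("top",600),("scene",400)):
    im=cv2.imread(f"pics/{name}0.png"); hsv=cv2.cvtColor(im,cv2.COLOR_BGR2HSV)
    roi=np.zeros(im.shape[:2],np.uint8)
    if name=="top": roi[215:318,215:445]=1
    else: roi[160:325,210:375]=1
    pale=((hsv[...,2]>150)&(hsv[...,1]<150)&(roi>0)).astype(np.uint8)
    pale=cv2.morphologyEx(pale,cv2.MORPH_CLOSE,np.ones((3,3)))
    white=((hsv[...,2]>185)&(hsv[...,1]<50)&(roi>0)).astype(np.uint8)
    for lab,mk,a in (("lid",pale,lo),("disc",white,15)):
        cs,_=cv2.findContours(mk,cv2.RETR_EXTERNAL,cv2.CHAIN_APPROX_NONE)
        for c in cs:
            A=cv2.contourArea(c)
            if A<a: continue
            M=cv2.moments(c); p=[M['m10']/M['m00'],M['m01']/M['m00']]
            print(name,lab,A,np.round(p,1),np.round(ray_plane(name,[p],96)[0],1), cv2.minAreaRect(c))
E
```

```text
top lid 812.5 [410.1 310.7] [ 450.2 -200.7   96. ] ((395.5, 307.5), (19.0, 97.0), 90.0)
top lid 3582.5 [268.1 275.6] [530.5 109.7  96. ] ((267.826904296875, 275.6346130371094), (50.20573425292969, 89.62507629394531), 78.69007110595703)
top lid 3584.5 [387.7 252. ] [ 579.3 -154.6   96. ] ((387.75, 251.75001525878906), (50.00961685180664, 89.428955078125), 78.69007110595703)
top lid 2722.5 [268.8 226.7] [639.  107.6  96. ] ((290.0, 232.0), (34.0, 150.0), 90.0)
top disc 65.0 [248.1 293.5] [491.8 154.1  96. ] ((248.5, 293.5), (9.0, 9.0), 90.0)
top disc 67.0 [292.6 284.7] [510.   55.9  96. ] ((292.5, 284.5), (9.0, 9.0), 90.0)
top disc 128.5 [328.  285.1] [508.2 -21.9  96. ] ((328.0, 285.5), (13.0, 12.0), 90.0)
top disc 67.5 [368.4 269.6] [ 541.1 -111.4   96. ] ((368.5, 269.5), (9.0, 9.0), 90.0)
top disc 66.5 [412.6 260.6] [ 559.6 -209.1   96. ] ((412.5, 260.5), (9.0, 9.0), 90.0)
scene lid 2716.0 [262.8 261.7] [ 582. -160.   96.] ((262.92694091796875, 260.0257568359375), (45.50639343261719, 81.15705871582031), 39.61068344116211)
scene lid 1762.5 [325.1 190.5] [532.7 106.1  96. ] ((324.8092041015625, 189.75396728515625), (39.51942825317383, 64.66062927246094), 39.40066146850586)
scene disc 46.0 [239.4 268.9] [ 558.4 -207.8   96. ] ((239.5, 269.0), (6.0, 9.0), 90.0)
scene disc 37.0 [266.1 239.5] [ 540.2 -109.4   96. ] ((266.0, 239.5), (5.0, 8.0), 90.0)
scene disc 61.0 [283.2 210.1] [502.1 -14.6  96. ] ((283.0, 210.0), (8.0, 10.0), 90.0)
scene disc 28.0 [305.5 196.2] [509.4  57.9  96. ] ((305.5, 196.5), (5.0, 7.0), 90.0)
scene disc 24.5 [325.7 173.9] [491.2 156.   96. ] ((325.5, 174.0), (4.0, 7.0), 90.0)
```

```bash
cat >> h.py <<'E'
from scipy.spatial.transform import Rotation as Ro
TH=np.arctan2(67.5,363.5); EX=np.array([np.cos(TH),np.sin(TH),0]); EY=np.array([-np.sin(TH),np.cos(TH),0])
C0=np.array([525.2,-26.7,0])+30*EX
def case2w(x,y,z): return C0+x*EX+y*EY+np.array([0,0,z])
def tool():
    s=arm.read_state(); return s,np.array(s["ee_pos"]),Ro.from_euler("xyz",s["tool_rot"]).as_matrix()
def tomove(w):
    s,p,R=tool(); return R.T@(np.array(w)-p)
def incase(p): d=np.array(p)-C0; return np.array([d@EX,d@EY,d[2]])
E
python3 - <<'E'
from h import *
s,p,R=tool(); print(np.round(R,3)); print(TH, C0)
for n,y in zip("abcd",(185,85,-85,-185)):
    print(n,np.round(case2w(-30,y,96),1), "z125 move",np.round(tomove(case2w(-30,y,125)),1))
print(np.round(R.T@EX,3), np.round(R.T@EY,3))
e=ray_plane("top",[(322,243),(328,285)],110); print([np.round(incase(q),1) for q in e])
E
```

```text
[[-0.001 -0.974  0.225]
 [-0.002  0.225  0.974]
 [-1.     0.    -0.002]]
0.18360333101304727 [554.69576613 -21.22279446   0.        ]
a [491.4 155.2  96. ] z125 move [  69.3 -444.1 -287.6]
b [509.7  56.9  96. ] z125 move [  69.4 -484.  -379.3]
c [ 540.7 -110.3   96. ] z125 move [  69.6 -551.8 -535.2]
d [ 559.  -208.6   96. ] z125 move [  69.8 -591.7 -626.9]
[-0.001 -0.917  0.399] [-0.001  0.399  0.917]
[array([ 46.7,   2.7, 110. ]), array([-45.3,   7.8, 110. ])]
```

Request:
servo_tool([
  [0,-35,-22,-0.1],
  [0,-70,-45,-0.2],
  [0,-105,-68,-0.3],
  [0,-140,-91,-0.41],
  [0,-175,-113,-0.41],
  [0,-210,-136,-0.41],
  [0,-245,-159,-0.41],
  [0,-280,-181,-0.41],
  [0,-315,-204,-0.41],
  [0,-350,-227,-0.41],
  [0,-385,-249,-0.41],
  [0,-415,-269,-0.41],
], grip=0)

```text
t: 1.1
ee_pos: [468.6, 178.5, 194.5]
tool_rot: [1.347, 1.571, 3.1]
contact_force: [0.4, 1.3, 0.2]
gripper_width: 0.2
```

```bash
python3 - <<'E'
from h import *
s,p,R=tool(); print(s["t"],p,s["gripper_width"],s["contact_force"]); print(np.round(tomove(case2w(-30,185,100)),1),np.round(R.T@EY,3))
E
```

```text
1.1 [468.61437604 178.50590603 194.4859638 ] 0.2275861106793106 [0.40773223 1.27142195 0.24014483]
[ 94.5 -18.2 -27.1] [0.    0.001 1.   ]
```

Request:
servo_tool([
  [20,-18,-27,0],
  [45,-18,-27,0],
  [65,-18,-27,0],
  [78,-18,-27,0],
  [86,-18,-27,0],
  [88,-18,-27,0],
  [88,-18,-27,0],
  [88,-18,-27,0],
])

```text
t: 1.77
ee_pos: [490.7, 157.5, 107.5]
tool_rot: [-1.706, 1.57, 0.048]
contact_force: [-0.4, 0.4, -0.3]
gripper_width: -0.1
```

```bash
python3 - <<'E'
from h import *
s,p,R=tool(); print(s["t"],incase(p),s["contact_force"]); 
im=arm.get_image("wrist"); cv2.imwrite("pics/w1.png",im[:,:,::-1])
E
```

```text
1.7667 [-30.33204688 187.40572072 107.47770352] [-0.36270115  0.39046984 -0.30446321]
```

View pics/w1.png

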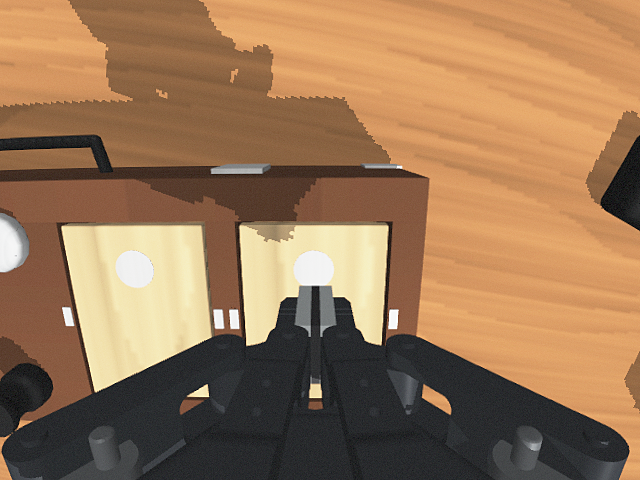

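The wrist view shows lid a's disc at (314,268), directly ahead of the closed fingertip at (317,290). I'll press down in small steps.

Request:
servo_tool([
  [4,0,-2,0],
  [8,0,-2,0],
  [10,0,-2,0],
  [11,0,-2,0],
  [12,0,-2,0],
  [12,0,-2,0],
])

```text
t: 2.32
ee_pos: [490.4, 155.3, 94.5]
tool_rot: [1.405, 1.57, -3.124]
contact_force: [0.1, 1.1, 1.1]
gripper_width: -0.0
```

Request:
servo_tool([
  [0.5,0,0,0],
  [1,0,0,0],
  [1.5,0,0,0],
  [1.5,0,0,0],
])

```text
t: 2.65
ee_pos: [490.5, 155.3, 93.1]
tool_rot: [1.646, 1.571, -2.883]
contact_force: [-0.6, 0.2, 0.2]
gripper_width: -0.2
```

Request:
servo_tool([
  [0.5,0,0,0],
  [1,0,0,0],
  [1.5,0,0,0],
  [1.5,0,0,0],
])

```text
t: 2.98
ee_pos: [490.4, 155.2, 91.6]
tool_rot: [1.56, 1.571, -2.97]
contact_force: [-0.3, 0.2, 0.7]
gripper_width: 0.2
```

```bash
python3 - <<'E'
from h import *
s,p,R=tool(); print(s["t"],incase(p),s["contact_force"]); 
im=arm.get_image("wrist"); cv2.imwrite("pics/w2.png",im[:,:,::-1])
E
```

```text
2.9833 [-30.96985795 185.23874476  91.58014821] [-0.27119185  0.21275392  0.65507312]
```

View pics/w2.png

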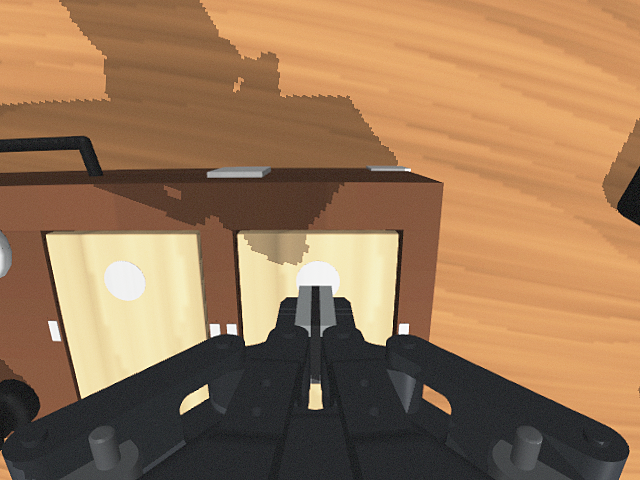

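```bash
cat >> h.py <<'E'
def wrist_plane(px,z,st=None):
    m=arm.camera_model("wrist");K=np.array(m["mtx"]);d=np.array(m["dist"]);T=np.array(m["tool_from_camera"])
    s,p,R=tool()
    n=cv2.undistortPoints(np.array(px,float).reshape(-1,1,2),K,d).reshape(-1,2)
    D=np.c_[n,np.ones(len(n))]@T[:3,:3].T@R.T; C=p+R@T[:3,3]
    k=(z-C[2])/D[:,2]; return C+k[:,None]*D
def wproj(P):
    m=arm.camera_model("wrist");K=np.array(m["mtx"]);d=np.array(m["dist"]);T=np.linalg.inv(np.array(m["tool_from_camera"]))
    s,p,R=tool(); Pt=(np.atleast_2d(P)-p)@R; Pc=Pt@T[:3,:3].T+T[:3,3]
    return cv2.projectPoints(Pc,np.zeros(3),np.zeros(3),K,d)[0].reshape(-1,2)
E
python3 - <<'E'
from h import *
s,p,R=tool()
print("tcp px",wproj(p), wproj(p+R@np.array([0,11,0])),wproj(p+R@np.array([0,-11,0])))
for x,y in ((-30,185),(-55,185),(-30,85),(-55,85),(-55,145),(-55,225),(-55,125)): print(x,y,np.round(wproj(case2w(x,y,96)),1))
im=cv2.imread("pics/w2.png"); cv2.imwrite("pics/w2c.png",cv2.resize(im[200:340,220:420],None,fx=4,fy=4))
E
```

```text
tcp px [[314.36247934 274.80307666]] [[314.33135854 254.61409017]] [[314.39291016 294.33992283]]
-30 185 [[313.9 279.5]]
-55 185 [[313.8 231.9]]
-30 85 [[121.9 278.9]]
-55 85 [[114.9 232.3]]
-55 145 [[232.6 232. ]]
-55 225 [[395.  231.8]]
-55 125 [[192.6 232.1]]
```

View pics/w2c.png

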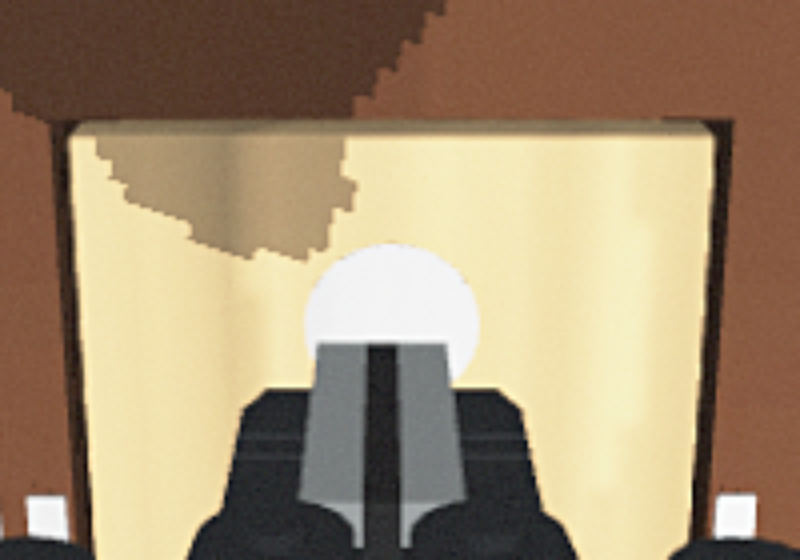

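Request:
servo_tool([
  [0.5,0,0,0],
  [1,0,0,0],
  [1.5,0,0,0],
  [2,0,0,0],
  [2,0,0,0],
])

```text
t: 3.45
ee_pos: [490.5, 155.3, 89.6]
tool_rot: [1.372, 1.571, 3.126]
contact_force: [0.2, -0.1, 0.3]
gripper_width: 0.2
```

```bash
python3 - <<'E'
from h import *
s,p,R=tool(); print(s["t"],incase(p),s["contact_force"]); 
w1=cv2.imread("pics/w1.png"); w2=cv2.imread("pics/w2.png"); w3=arm.get_image("wrist")[:,:,::-1]
sc=arm.get_image("scene")[:,:,::-1]
cv2.imwrite("pics/cmp.png",np.vstack([cv2.resize(w[200:300,20:420],None,fx=2,fy=2) for w in (w1,w2,w3)]))
cv2.imwrite("pics/sc3.png",cv2.resize(sc[80:280,200:400],None,fx=3,fy=3,interpolation=cv2.INTER_CUBIC))
E
```

```text
3.45 [-30.93221927 185.25846655  89.60154813] [ 0.18658981 -0.08267019  0.32469233]
```

View pics/cmp.png

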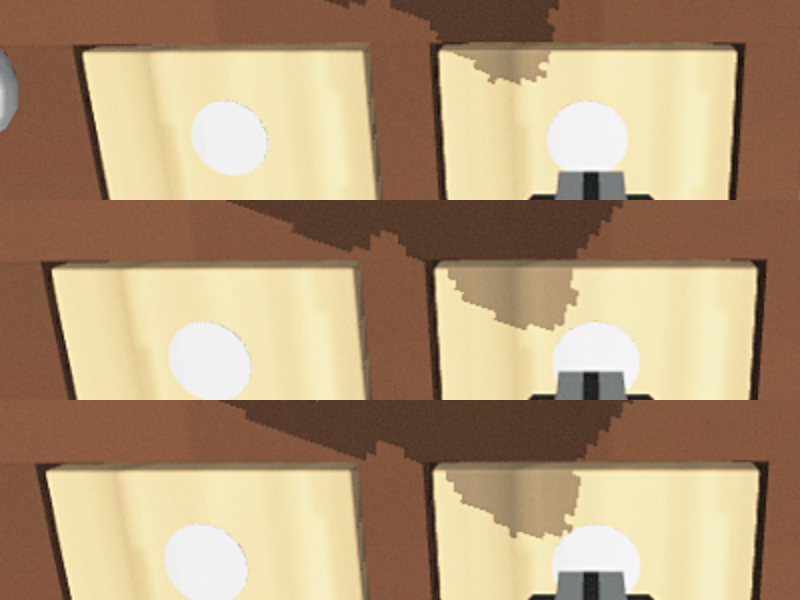

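View pics/sc3.png

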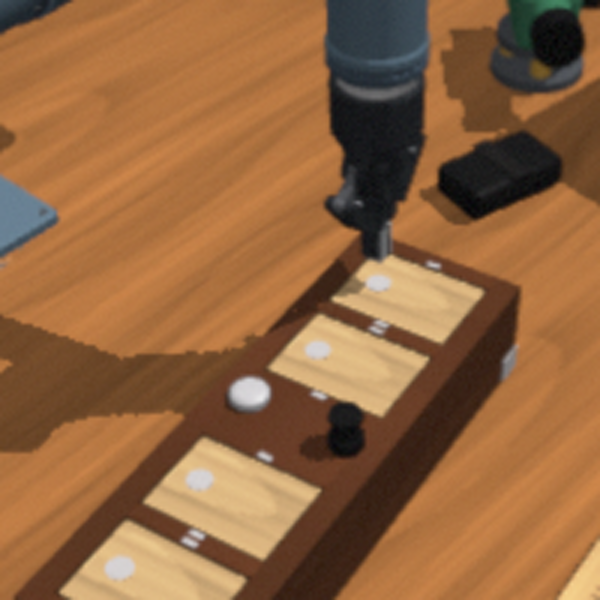

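```bash
python3 - <<'E'
from h import *
for z in (90,96,100,104,108,112): 
  print(z, "scene",np.round(incase(ray_plane("scene",[(326,166)],z)[0]),1),"wrist",np.round(incase(wrist_plane([(316,286)],z)[0]),1))
E
```

```text
90 scene [-49.7 221.   90. ] wrist [-24.8 186.1  90. ]
96 scene [-46.  214.6  96. ] wrist [-27.2 186.1  96. ]
100 scene [-43.5 210.3 100. ] wrist [-28.9 186.1 100. ]
104 scene [-41. 206. 104.] wrist [-30.5 186.1 104. ]
108 scene [-38.5 201.8 108. ] wrist [-32.2 186.1 108. ]
112 scene [-36.  197.5 112. ] wrist [-33.8 186.1 112. ]
```

```bash
python3 - <<'E'
from h import *
sc=arm.get_image("scene")[:,:,::-1]
s,p,R=tool()
m=arm.camera_model("scene")
def sp(P): return cv2.projectPoints(np.atleast_2d(P),np.array(cv2.Rodrigues(np.array(m["R"]))[0]),np.array(m["t"]),np.array(m["mtx"]),np.array(m["dist"]))[0].reshape(-1,2)
print(sp(p),sp(p+[0,0,30]),sp(p+[0,0,73]), sp(case2w(-30,185,96)))
cr=sc[90:210,270:390]; cv2.imwrite("pics/sc4.png",cv2.resize(cr,None,fx=5,fy=5,interpolation=cv2.INTER_CUBIC))
E
```

```text
[[325.28566879 175.80048289]] [[325.30677902 166.88789699]] [[325.33803202 153.51001422]] [[325.52673446 174.11950615]]
```

View pics/sc4.png

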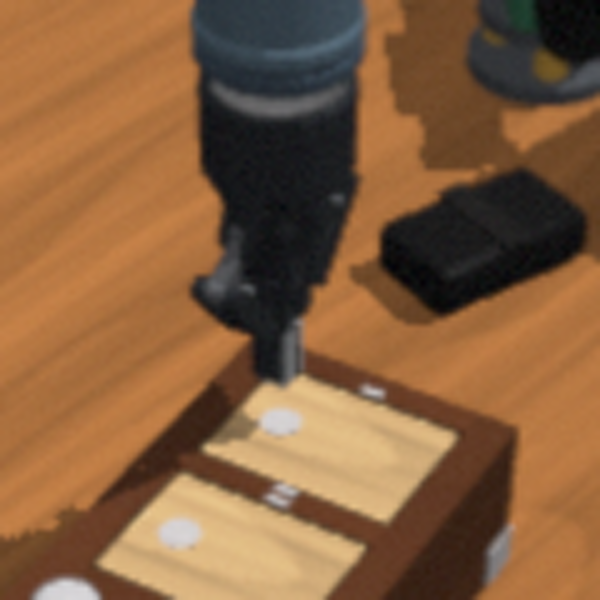

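The scene view puts the real fingertip at about (327,166), while the stated TCP projects to (325,176). So the tip is about 30 mm short of the nominal TCP, and the disc has not been touched yet. I'll keep going down and watch the force.

Request:
servo_tool([
  [2,0,0,0],
  [4,0,0,0],
  [6,0,0,0],
  [8,0,0,0],
  [10,0,0,0],
  [12,0,0,0],
  [13,0,0,0],
  [14,0,0,0],
  [14,0,0,0],
])

```text
t: 4.35
ee_pos: [490.4, 155.2, 75.5]
tool_rot: [1.519, 1.57, -3.01]
contact_force: [-0.9, 0.5, 0.8]
gripper_width: 0.2
```

```bash
python3 - <<'E'
from h import *
s,p,R=tool(); print(s["t"],incase(p),s["contact_force"]); 
sc=arm.get_image("scene")[:,:,::-1]; w=arm.get_image("wrist")[:,:,::-1]
a=cv2.resize(sc[110:210,275:375],(400,400),interpolation=cv2.INTER_CUBIC); b=cv2.resize(w[190:340,240:390],(400,400))
cv2.imwrite("pics/s5.png",np.hstack([a,b]))
E
```

```text
4.35 [-30.99651154 185.23020716  75.49887706] [-0.93168537  0.46038485  0.7872541 ]
```

View pics/s5.png

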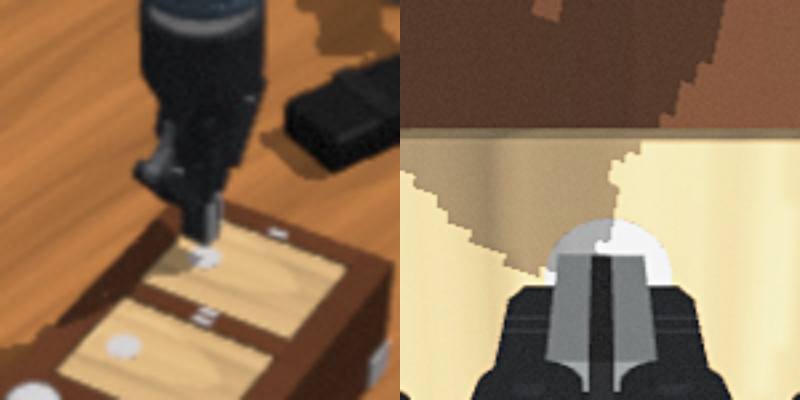

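Request:
servo_tool([
  [1,0,0,0],
  [2,0,0,0],
  [3,0,0,0],
  [3,0,0,0],
])

```text
t: 4.78
ee_pos: [490.4, 155.2, 72.5]
tool_rot: [1.548, 1.57, -2.981]
contact_force: [-1.5, -0.2, 0.2]
gripper_width: 0.2
```

Request:
servo_tool([
  [1,0,0,0],
  [2,0,0,0],
  [2,0,0,0],
])

```text
t: 5.03
ee_pos: [490.4, 155.2, 70.5]
tool_rot: [1.572, 1.57, -2.957]
contact_force: [1.0, -0.7, -0.2]
gripper_width: 0.2
```

Request:
servo_tool([
  [1,0,0,0],
  [2,0,0,0],
  [2,0,0,0],
])

```text
t: 5.28
ee_pos: [490.4, 155.3, 68.5]
tool_rot: [1.458, 1.57, -3.071]
contact_force: [-0.3, 0.4, -0.2]
gripper_width: 0.1
```

Request:
servo_tool([
  [1,0,0,0],
  [2,0,0,0],
  [2,0,0,0],
])

```text
t: 5.53
ee_pos: [490.4, 155.2, 66.5]
tool_rot: [1.438, 1.57, -3.092]
contact_force: [-0.4, 0.0, -0.9]
gripper_width: -0.1
```

```bash
python3 - <<'E'
from h import *
s,p,R=tool(); print(s["t"],incase(p),s["contact_force"]); 
sc=arm.get_image("scene")[:,:,::-1]; w=arm.get_image("wrist")[:,:,::-1]
a=cv2.resize(sc[110:210,275:375],(400,400),interpolation=cv2.INTER_CUBIC); b=cv2.resize(w[190:340,240:390],(400,400))
cv2.imwrite("pics/s6.png",np.hstack([a,b]))
E
```

```text
5.5333 [-31.04215503 185.24790523  66.47334692] [-0.37268564  0.01368426 -0.93866046]
```

View pics/s6.png

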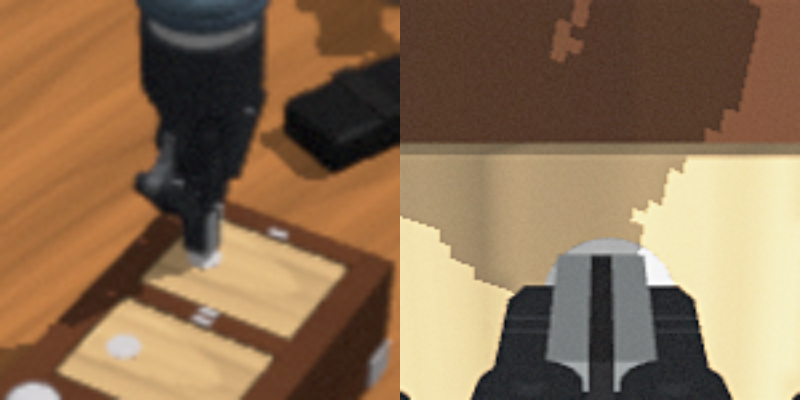

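Request:
servo_tool([
  [1,0,0,0],
  [1.5,0,0,0],
  [1.5,0,0,0],
])

```text
t: 5.88
ee_pos: [490.4, 155.2, 65.1]
tool_rot: [1.634, 1.571, -2.895]
contact_force: [-0.5, -0.2, -0.5]
gripper_width: -0.2
```

Request:
servo_tool([
  [1,0,0,0],
  [1.5,0,0,0],
  [1.5,0,0,0],
])

```text
t: 6.13
ee_pos: [490.4, 155.3, 63.6]
tool_rot: [1.518, 1.571, -3.011]
contact_force: [0.3, 0.5, 0.7]
gripper_width: -0.2
```

Request:
servo_tool([
  [1,0,0,0],
  [1.5,0,0,0],
  [1.5,0,0,0],
])

```text
t: 6.38
ee_pos: [490.4, 155.3, 62.1]
tool_rot: [1.4, 1.571, -3.129]
contact_force: [0.2, 1.1, -0.1]
gripper_width: 0.0
```

```bash
python3 - <<'E'
from h import *
s,p,R=tool(); print(s["t"],incase(p),s["contact_force"]); 
sc=arm.get_image("scene")[:,:,::-1]; w=arm.get_image("wrist")[:,:,::-1]
a=cv2.resize(sc[110:210,275:375],(400,400),interpolation=cv2.INTER_CUBIC); b=cv2.resize(w[190:340,240:390],(400,400))
cv2.imwrite("pics/s7.png",np.hstack([a,b]))
E
```

```text
6.3833 [-30.98422737 185.26366927  62.07145957] [ 0.17290421  1.05279764 -0.0604995 ]
```

View pics/s7.png

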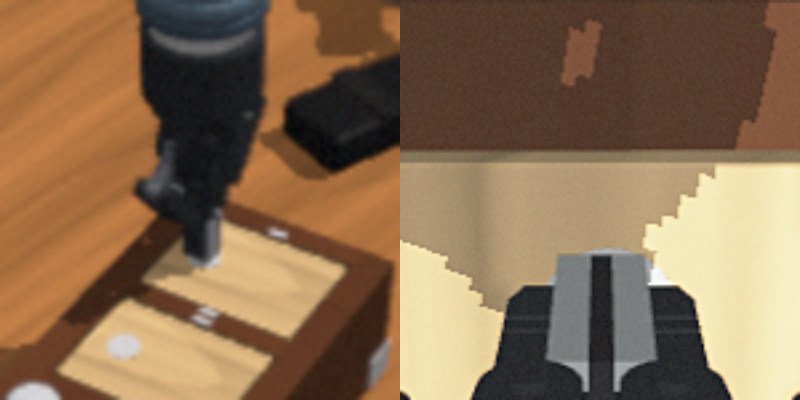

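Request:
servo_tool([
  [0.8,0,0,0],
  [1.5,0,0,0],
  [1.5,0,0,0],
])

```text
t: 6.73
ee_pos: [490.4, 155.2, 60.5]
tool_rot: [1.543, 1.571, -2.987]
contact_force: [-0.2, -0.6, -0.6]
gripper_width: 0.1
```

Request:
servo_tool([
  [0.8,0,0,0],
  [1.5,0,0,0],
  [1.5,0,0,0],
])

```text
t: 6.98
ee_pos: [490.5, 155.3, 59.2]
tool_rot: [3.092, 1.571, -1.437]
contact_force: [0.0, -1.0, -0.8]
gripper_width: -0.1
```

Request:
servo_tool([
  [0.8,0,0,0],
  [1.5,0,0,0],
  [1.5,0,0,0],
])

```text
t: 7.23
ee_pos: [490.5, 155.3, 58.6]
tool_rot: [-2.001, 1.57, -0.247]
contact_force: [-3.4, -1.6, 8.4]
gripper_width: -0.0
```

Request:
servo_tool([
  [0.7,0,0,0],
  [0.7,0,0,0],
  [0.7,0,0,0],
])

```text
t: 7.48
ee_pos: [490.5, 155.2, 58.3]
tool_rot: [-1.972, 1.57, -0.218]
contact_force: [-4.7, -0.5, 11.9]
gripper_width: 0.0
```

Lid a is firm: 12 N for under about 1.5 mm of give. Contact came at TCP z≈59.5, so the true tip is about 36 mm short of the stated TCP. Next is lid b.

Request:
servo_tool([
  [-4,0,0,0],
  [-9,0,0,0],
  [-10,0,-20,0],
  [-10,0,-50,0],
  [-10,0,-80,0],
  [-10,0,-95,0],
  [-10,0,-100,0],
  [-10,0,-100,0],
  [-7,0,-100,0],
  [-4,0,-100,0],
  [-3,0,-100,0],
  [-3,0,-100,0],
])

```text
t: 8.48
ee_pos: [508.1, 58.0, 59.5]
tool_rot: [1.126, 1.57, 2.882]
contact_force: [0.2, 0.2, -0.5]
gripper_width: 0.0
```

Request:
servo_tool([
  [0.8,0,0,0],
  [1.6,0,0,0],
  [2.2,0,0,0],
  [2.2,0,0,0],
])

```text
t: 8.82
ee_pos: [508.4, 57.7, 58.6]
tool_rot: [0.091, 1.57, 1.846]
contact_force: [-3.0, 0.3, 7.5]
gripper_width: 0.2
```

Request:
servo_tool([
  [0.7,0,0,0],
  [0.8,0,0,0],
  [0.8,0,0,0],
])

```text
t: 9.07
ee_pos: [508.4, 57.7, 58.3]
tool_rot: [-0.525, 1.57, 1.23]
contact_force: [-5.1, 3.1, 13.3]
gripper_width: -0.2
```

Lid b is firm too: 13 N for about 1 mm. For lid c I'll cross high over the deck instruments.

Request:
servo_tool([
  [-15,0,0,0],
  [-40,0,0,0],
  [-50,0,-20,0],
  [-50,0,-55,0],
  [-50,0,-90,0],
  [-50,0,-125,0],
  [-50,0,-155,0],
  [-40,0,-168,0],
  [-20,0,-170,0],
  [-8,0,-170,0],
  [-4,0,-170,0],
  [-4,0,-170,0],
])

```text
t: 10.07
ee_pos: [538.6, -109.6, 59.8]
tool_rot: [1.078, 1.568, 2.832]
contact_force: [-0.2, 0.2, -0.3]
gripper_width: 0.5
```

```bash
python3 - <<'E'
from h import *
s,p,R=tool(); print(s["t"],incase(p),s["contact_force"]); 
E
```

```text
10.0667 [-32.00006736 -83.91954099  59.75735159] [-0.20178     0.23490408 -0.27437106]
```

Request:
servo_tool([
  [0.8,-1,0,0],
  [1.6,-1,0,0],
  [2.4,-1,0,0],
  [3,-1,0,0],
  [3,-1,0,0],
])

```text
t: 10.48
ee_pos: [541.3, -109.6, 58.9]
tool_rot: [-1.824, 1.569, -0.069]
contact_force: [-0.3, 2.3, 4.1]
gripper_width: 0.2
```

Request:
servo_tool([
  [0.8,0,0,0],
  [1.2,0,0,0],
  [1.2,0,0,0],
])

```text
t: 10.73
ee_pos: [541.3, -109.7, 58.6]
tool_rot: [-1.909, 1.569, -0.155]
contact_force: [-3.8, 2.7, 10.7]
gripper_width: -0.3
```

Lid c is firm: 10.7 N for about 0.5 mm. That leaves lid d, which I'll press to confirm.

Request:
servo_tool([
  [-4,0,0,0],
  [-9,0,0,0],
  [-12,0,-20,0],
  [-12,0,-50,0],
  [-12,0,-80,0],
  [-12,0,-95,0],
  [-12,0,-100,0],
  [-12,0,-100,0],
  [-8,0,-100,0],
  [-5,0,-100,0],
  [-4,0,-100,0],
  [-4,0,-100,0],
])

```text
t: 11.73
ee_pos: [558.4, -206.9, 60.2]
tool_rot: [0.744, 1.569, 2.499]
contact_force: [-0.7, 0.9, 0.1]
gripper_width: 0.0
```

Request:
servo_tool([
  [1,0,0,0],
  [2,0,0,0],
  [3,0,0,0],
  [4,0,0,0],
  [4,0,0,0],
])

```text
t: 12.15
ee_pos: [558.8, -208.0, 56.8]
tool_rot: [0.102, 1.57, 1.856]
contact_force: [-0.7, 2.0, 1.5]
gripper_width: -0.1
```

```bash
python3 - <<'E'
from h import *
s,p,R=tool(); print(s["t"],incase(p),s["contact_force"]); 
E
```

```text
12.15 [ -30.04190093 -184.39884814   56.7950238 ] [-0.68879862  2.00317369  1.54421152]
```

Lid d rocks: 1.5 N at nearly 3 mm down. Now I'll press it well in.

Request:
servo_tool([
  [2,0,0,0],
  [4,0,0,0],
  [6,0,0,0],
  [8,0,0,0],
  [10,0,0,0],
  [12,0,0,0],
  [14,0,0,0],
  [16,0,0,0],
  [18,0,0,0],
  [18,0,0,0],
])

```text
t: 12.98
ee_pos: [558.4, -208.3, 38.1]
tool_rot: [1.064, 1.57, 2.818]
contact_force: [-0.6, 1.1, 0.4]
gripper_width: -0.3
```

```bash
python3 - <<'E'
from h import *
s,p,R=tool(); print(s["t"],incase(p),s["contact_force"],s["moment"]); 
sc=arm.get_image("scene")[:,:,::-1]; w=arm.get_image("wrist")[:,:,::-1]
a=cv2.resize(sc[190:350,180:300],(450,600),interpolation=cv2.INTER_CUBIC); cv2.imwrite("pics/s8.png",a); cv2.imwrite("pics/w8.png",w)
E
```

```text
12.9833 [ -30.52965589 -184.62700685   38.0754763 ] [-0.55407521  1.09282594  0.43274996] [-0.01644396  0.01296294  0.02001879]
```

View pics/s8.png

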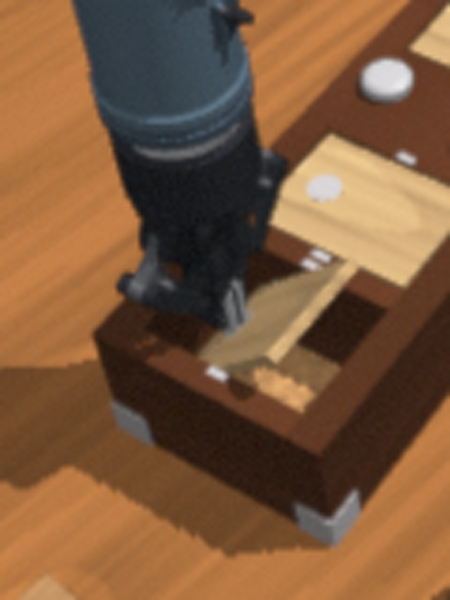

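View pics/w8.png

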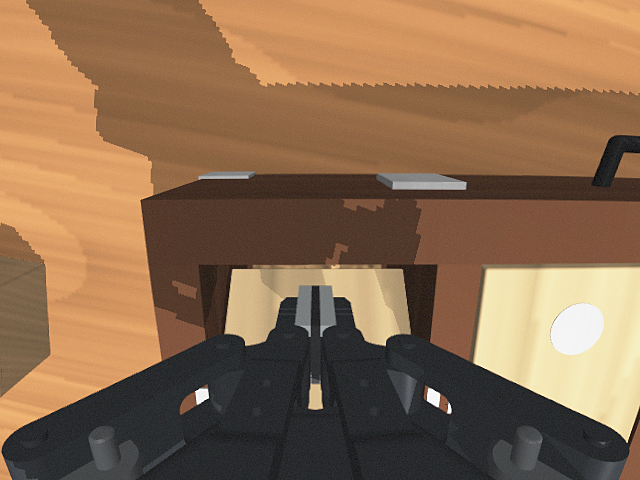

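```bash
python3 - <<'E'
from h import *
for z in (100,120,140,160): print(z,np.round(incase(ray_plane("scene",[(214.7,268)],z)[0]),1), np.round(incase(wrist_plane([(28,440)],z)[0]),1), np.round(incase(wrist_plane([(100,440)],z)[0]),1))
E
```

```text
100 [ -76.2 -212.   100. ] [  23.  -307.8  100. ] [  20.1 -273.7  100. ]
120 [ -62.8 -222.4  120. ] [   2.6 -286.8  120. ] [ 2.000e-01 -2.585e+02  1.200e+02]
140 [ -49.5 -232.8  140. ] [ -17.9 -265.9  140. ] [ -19.8 -243.4  140. ]
160 [ -36.2 -243.2  160. ] [ -38.4 -245.   160. ] [ -39.8 -228.2  160. ]
```

Request:
servo_tool([
  [2,0,0,0],
  [4,0,0,0],
  [6,0,0,0],
  [8,0,0,0],
  [10,0,0,0],
  [12,0,0,0],
  [14,0,0,0],
  [15,0,0,0],
  [15,0,0,0],
])

```text
t: 13.83
ee_pos: [558.6, -208.2, 23.3]
tool_rot: [0.932, 1.57, 2.686]
contact_force: [-1.6, -0.0, 0.4]
gripper_width: -0.4
```

```bash
python3 - <<'E'
from h import *
s,p,R=tool(); print(s["t"],incase(p),s["contact_force"],s["moment"]); 
sc=arm.get_image("scene")[:,:,::-1]
a=cv2.resize(sc[190:350,180:300],(450,600),interpolation=cv2.INTER_CUBIC); cv2.imwrite("pics/s9.png",a)
E
```

```text
13.8333 [ -30.29887772 -184.58514286   23.32432507] [-1.60065645 -0.03667854  0.44128761] [-0.11827068  0.13606004  0.03107317]
```

View pics/s9.png

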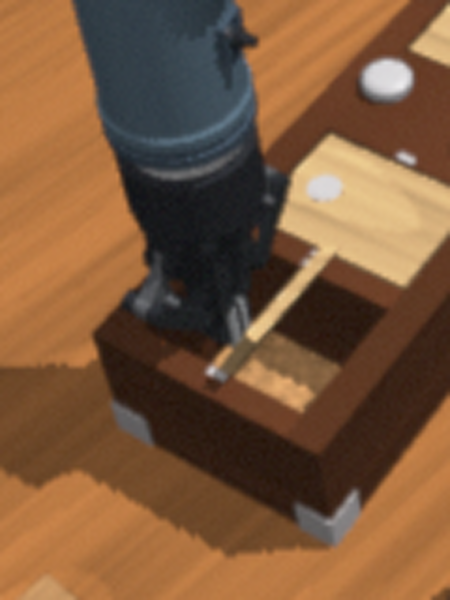

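```bash
cat >> h.py <<'E'
def scene_at_y(px,y):
    a=incase(ray_plane("scene",[px],90)[0]);b=incase(ray_plane("scene",[px],200)[0])
    k=(y-a[1])/(b[1]-a[1]); return a+k*(b-a)
E
python3 - <<'E'
from h import *
print(np.round(scene_at_y((180+215/3.75,190+378/3.75),-225),1),np.round(scene_at_y((180+333/3.75,190+252/3.75),-145),1))
for t in (40,50,60,70,80):
    c,s=np.cos(np.radians(t)),np.sin(np.radians(t)); print(t,55*c+4*s*0,92+55*s)
E
```

```text
[  -7.5 -225.    79.9] [  24.1 -145.   129.1]
40 42.13244437154379 127.35331853275966
50 35.353318532759666 134.13244437154378
60 27.500000000000007 139.6313972081441
70 18.811107882911784 143.68309414322496
80 9.550649771681172 146.16442641567144
```

Request:
servo_tool([
  [2,0,0,0],
  [4,0,0,0],
  [4,-1,0,0],
  [4,-2,0,0],
  [4,-2,0,0],
])

```text
t: 14.3
ee_pos: [560.5, -207.8, 19.4]
tool_rot: [0.993, 1.57, 2.747]
contact_force: [-2.2, -0.9, -0.0]
gripper_width: -0.4
```

```bash
python3 - <<'E'
from h import *
s,p,R=tool(); print(s["t"],incase(p),s["contact_force"],s["moment"]); 
sc=arm.get_image("scene")[:,:,::-1]
a=cv2.resize(sc[200:320,190:290],(750,900)[:2],interpolation=cv2.INTER_CUBIC); a=cv2.resize(sc[220:310,190:290],(650,585),interpolation=cv2.INTER_CUBIC);cv2.imwrite("pics/s10.png",a)
E
```

```text
14.3 [ -28.34120551 -184.51930027   19.44775704] [-2.21179929 -0.85564834 -0.03935995] [-0.06034285  0.36839335  0.01861529]
```

View pics/s10.png

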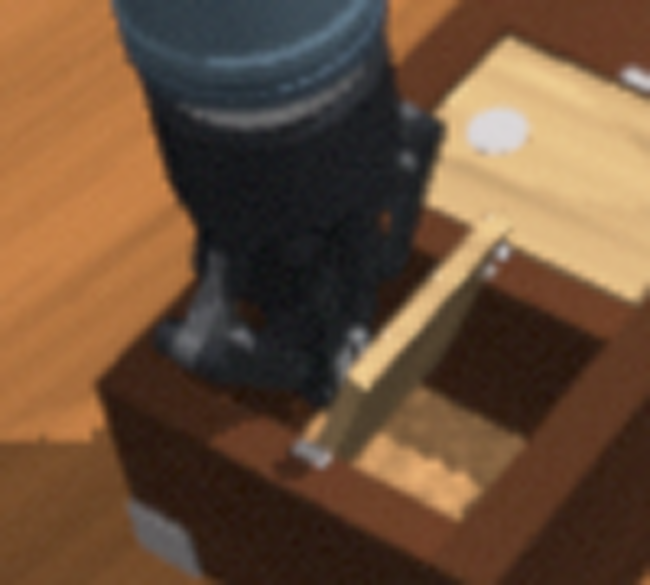

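```bash
python3 - <<'E'
from h import *
for q,y in (((375,387),-225),((350,378),-225),((507,238),-145),((492,218),-145)):
    r=scene_at_y((190+q[0]/6.5,220+q[1]/6.5),y); print(np.round(r,1), np.degrees(np.arctan2(r[2]-92,r[0])))
E
```

```text
[  30.8 -225.   146.4] 60.44597342069712
[  20.8 -225.   144.1] 68.2520824226621
[  22.1 -145.   129.8] 59.737576088148735
[  16.9 -145.   136.9] 69.38520851388171
```

Request:
servo_tool([
  [0,2,0,0],
  [-2,4,0,0],
  [-10,4,0,0],
  [-30,4,0,0],
  [-60,4,0,0],
  [-90,4,0,0],
  [-115,4,0,0],
  [-122,4,0,0],
  [-122,-20,0,0],
  [-122,-50,0,0],
  [-122,-80,0,0],
  [-122,-92,0,0],
])

```text
t: 15.35
ee_pos: [654.3, -190.3, 141.8]
tool_rot: [-1.713, 1.568, 0.042]
contact_force: [-1.0, -0.1, -0.4]
gripper_width: 0.0
```

```bash
python3 - <<'E'
from h import *
s,p,R=tool(); print(s["t"],incase(p),s["contact_force"],s["moment"]); 
sc=arm.get_image("scene")[:,:,::-1]; w=arm.get_image("wrist")[:,:,::-1]
a=cv2.resize(sc[200:310,180:300],(600,550),interpolation=cv2.INTER_CUBIC);cv2.imwrite("pics/s11.png",a); cv2.imwrite("pics/w11.png",w)
E
```

```text
15.35 [  67.10010083 -184.46923877  141.84357317] [-0.99591888 -0.07964713 -0.44044754] [-0.03392019  0.06527079 -0.01779556]
```

View pics/s11.png

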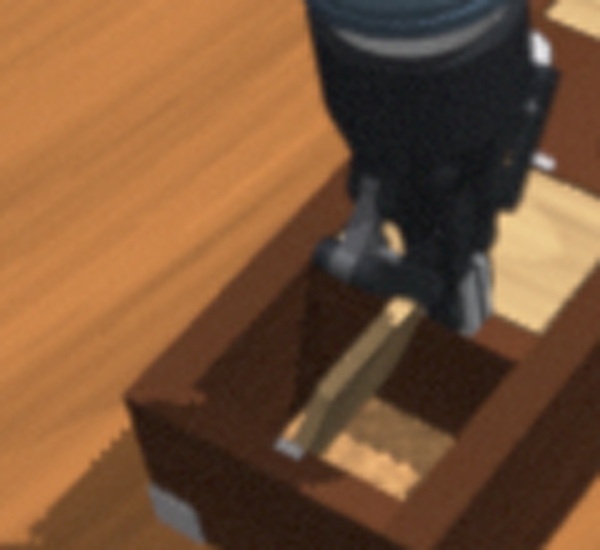

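View pics/w11.png

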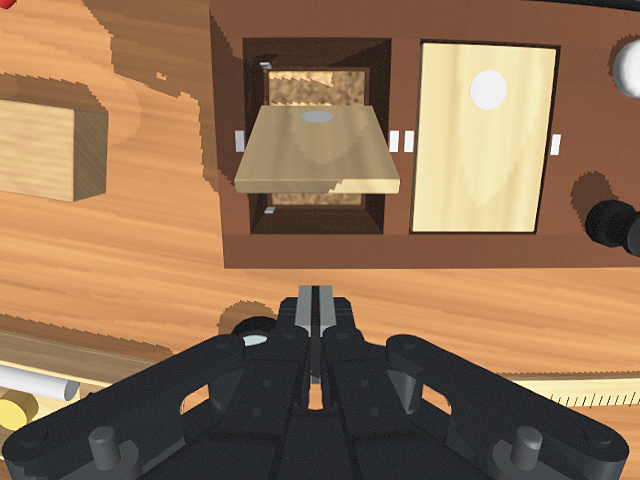

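```bash
python3 - <<'E'
from h import *
def ang(px,r,off):
    a=incase(wrist_plane([px],92)[0]);b=incase(wrist_plane([px],200)[0])
    best=[]
    for k in np.linspace(0,1,2001):
        q=a+k*(b-a)
        best.append((abs(np.hypot(q[0],q[2]-92)-r),q,k))
    e=[x for i,x in enumerate(best[1:-1],1) if best[i][0]<best[i-1][0] and best[i][0]<=best[i+1][0]]
    for x in e: print(px,np.round(x[1],1),round(x[0],2),np.degrees(np.arctan2(x[1][2]-92,x[1][0]))+off)
h=np.hypot(55,4); o=np.degrees(np.arctan2(4,55))
ang((317,181),h,-o); ang((317,193),h,o)
E
```

```text
(317, 181) [  16.9 -183.   144.5] 0.01 68.00954471228575
(317, 193) [  22.9 -183.   142.2] 0.02 69.58212402453044
```

Request:
servo_tool([
  [15,0,0,0],
  [35,0,0,0],
  [50,0,0,0],
  [57,0,0,0],
  [58,0,0,0],
  [58,8,0,0],
  [58,16,0,0],
  [58,22,0,0],
  [58,26,0,0],
  [58,28,0,0],
  [58,28,0,0],
])

```text
t: 16.37
ee_pos: [623.9, -196.7, 84.9]
tool_rot: [-2.158, 1.569, -0.405]
contact_force: [0.2, -0.8, 0.8]
gripper_width: -0.2
```

Request:
servo_tool([
  [0,2,0,0],
  [0,4,0,0],
  [0,6,0,0],
  [0,8,0,0],
  [0,8,0,0],
])

```text
t: 16.78
ee_pos: [615.6, -197.8, 83.7]
tool_rot: [1.38, 1.57, 3.134]
contact_force: [0.7, 0.8, 0.9]
gripper_width: 0.1
```

```bash
python3 - <<'E'
from h import *
s,p,R=tool(); print(s["t"],incase(p),s["contact_force"],s["moment"]); 
sc=arm.get_image("scene")[:,:,::-1]; w=arm.get_image("wrist")[:,:,::-1]
a=cv2.resize(sc[200:310,180:300],(400,367),interpolation=cv2.INTER_CUBIC);b=cv2.resize(w[50:417,120:520],(400,367)); cv2.imwrite("pics/s12.png",np.hstack([a,b]))
E
```

```text
16.7833 [  27.65046973 -184.74351862   83.74758507] [0.71031709 0.76198325 0.93111358] [ 0.01508133 -0.18168818 -0.04369046]
```

View pics/s12.png

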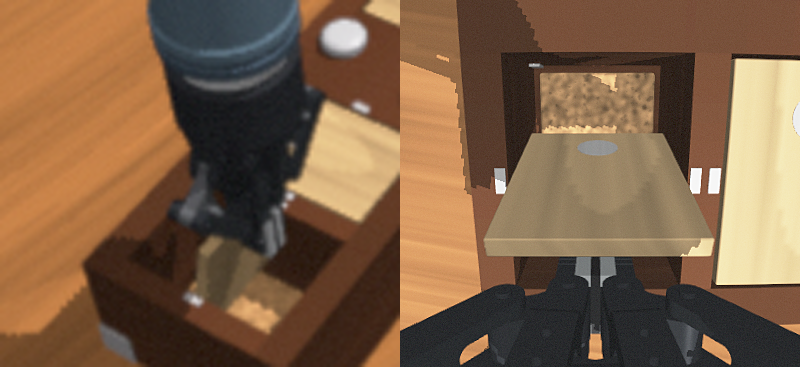

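Request:
servo_tool([
  [0,1,0,0],
  [0,2,0,0],
  [0,3,0,0],
  [0,4,0,0],
  [0,5,0,0],
  [0,6,0,0],
  [0,6,0,0],
])

```text
t: 17.47
ee_pos: [609.7, -198.9, 83.8]
tool_rot: [1.299, 1.57, 3.053]
contact_force: [0.4, 0.1, 1.7]
gripper_width: -0.2
```

Request:
servo_tool([
  [0,1,0,0],
  [0,2,0,0],
  [0,3,0,0],
  [0,4,0,0],
  [0,4,0,0],
])

```text
t: 17.88
ee_pos: [607.6, -199.4, 83.9]
tool_rot: [-1.711, 1.568, 0.042]
contact_force: [6.0, 1.4, -2.3]
gripper_width: 0.2
```

```bash
python3 - <<'E'
from h import *
s,p,R=tool(); print(s["t"],incase(p),s["contact_force"],s["moment"]); 
sc=arm.get_image("scene")[:,:,::-1]; w=arm.get_image("wrist")[:,:,::-1]
a=cv2.resize(sc[200:310,180:300],(400,367),interpolation=cv2.INTER_CUBIC);b=cv2.resize(w[50:417,120:520],(400,367)); cv2.imwrite("pics/s13.png",np.hstack([a,b]))
E
```

```text
17.8833 [  19.45275793 -184.81528413   83.9462669 ] [ 5.98328748  1.43737696 -2.30574528] [ 0.20876187 -0.95999921 -0.03876893]
```

View pics/s13.png

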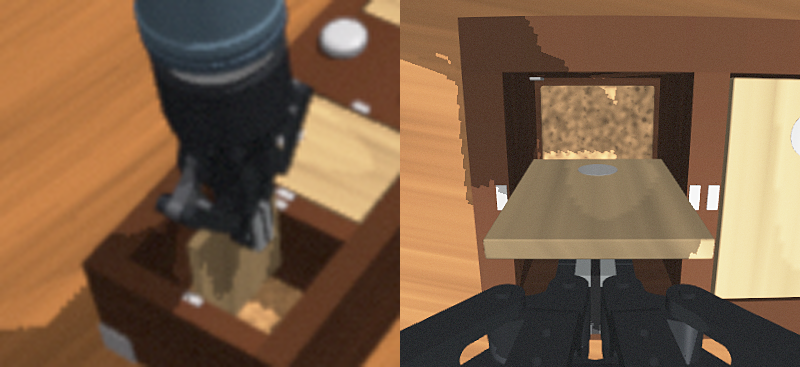

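```bash
cat >> h.py <<'E'
def ang(px,r,off):
    a=incase(wrist_plane([px],92)[0]);b=incase(wrist_plane([px],200)[0])
    ks=np.linspace(0,1,4001); q=a+ks[:,None]*(b-a); d=np.abs(np.hypot(q[:,0],q[:,2]-92)-r)
    for i in range(1,4000):
        if d[i]<d[i-1] and d[i]<=d[i+1]: print(px,np.round(q[i],1),round(d[i],2),np.degrees(np.arctan2(q[i,2]-92,q[i,0]))+off)
HH=np.hypot(55,4); OO=np.degrees(np.arctan2(4,55))
E
python3 - <<'E'
from h import *
ang((318,289),HH,-OO); ang((318,308),HH,OO)
E
```

```text
(318, 289) [   0.6 -183.4  147.1] 0.01 85.19142303724173
(318, 308) [   8.  -183.4  146.6] 0.01 85.80418161012493
```

Request:
servo_tool([
  [0,0.5,0,0],
  [0,1,0,0],
  [0,1.5,0,0],
  [0,1.5,0,0],
])

```text
t: 18.32
ee_pos: [607.6, -199.4, 84.0]
tool_rot: [-1.728, 1.565, 0.026]
contact_force: [11.1, 2.9, -2.7]
gripper_width: -0.1
```

It's against the stop: force rose to 11 N with no further motion. Backing off.

Request:
servo_tool([
  [0,-3,0,0],
  [0,-8,0,0],
  [0,-18,0,0],
  [0,-30,0,0],
  [0,-42,0,0],
  [-10,-45,0,0],
  [-40,-45,0,0],
  [-70,-45,0,0],
  [-100,-45,0,0],
  [-100,-45,0,0],
])

```text
t: 19.15
ee_pos: [652.0, -193.3, 192.2]
tool_rot: [-2.241, 1.559, -0.487]
contact_force: [1.2, -0.8, 1.2]
gripper_width: 0.2
```

```bash
python3 - <<'E'
from h import *
s,p,R=tool(); print(s["t"],incase(p),s["contact_force"],s["moment"]); 
sc=arm.get_image("scene")[:,:,::-1]; w=arm.get_image("wrist")[:,:,::-1]
cv2.imwrite("pics/s14.png",cv2.resize(sc[150:330,200:380],(600,600),interpolation=cv2.INTER_CUBIC)); cv2.imwrite("pics/w14.png",w)
cv2.imwrite("pics/t14.png",arm.get_image("top")[:,:,::-1])
E
```

```text
19.15 [  64.30599519 -186.91923963  192.20174182] [ 1.21388233 -0.75336055  1.24448244] [-0.01393555  0.0199738  -0.01146204]
```

View pics/s14.png

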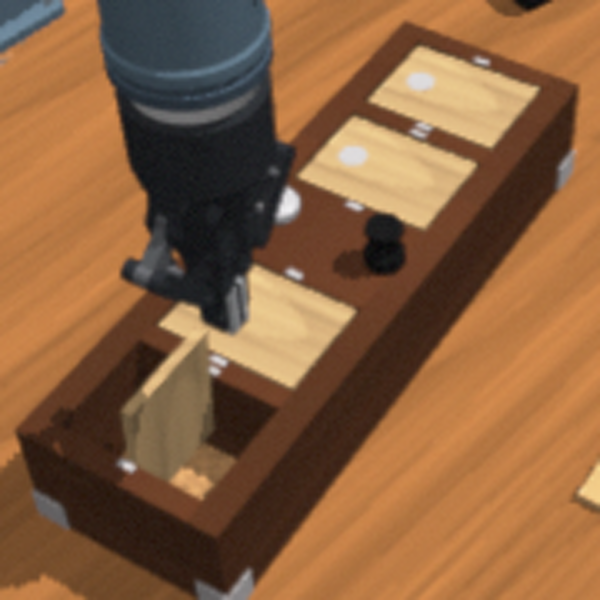

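View pics/w14.png

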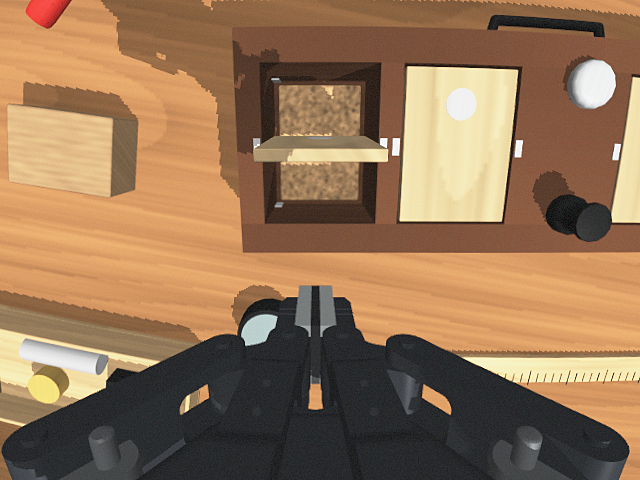

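View pics/t14.png

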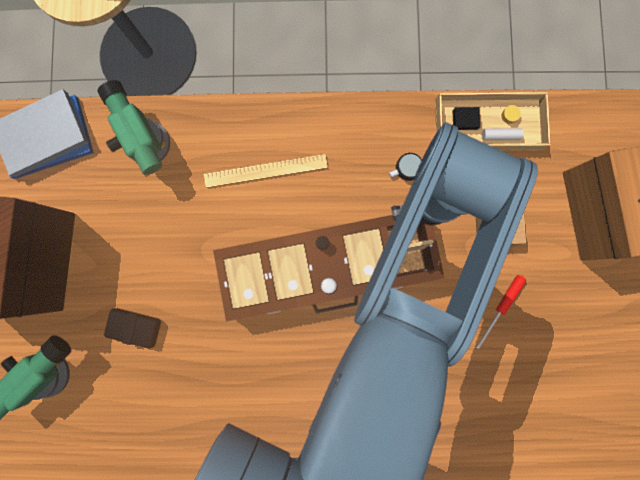

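Request:
servo_tool([
  [-20,0,0,0],
  [-20,0,0,0],
  [-20,0,0,0],
  [-20,0,0,0],
])

```text
t: 19.63
ee_pos: [648.3, -191.5, 202.3]
tool_rot: [0.963, 1.569, 2.717]
contact_force: [-0.2, 0.3, 0.0]
gripper_width: -0.2
```

```bash
python3 - <<'E'
from h import *
s,p,R=tool(); print(s["t"],incase(p),np.round(s["contact_force"],1),np.abs(s["qvel"]).max())
w=arm.get_image("wrist")[:,:,::-1]; cv2.imwrite("pics/w15.png",w)
g=cv2.cvtColor(w,cv2.COLOR_BGR2HSV); print(g[110:170:2,320].tolist())
cv2.imwrite("pics/w15c.png",cv2.resize(w[80:200,230:400],None,fx=4,fy=4))
print([arm.camera_model("wrist")["mtx"][1][2]])
for r in range(120,170,4): ang((320,r),HH,-OO)
E
```

```text
19.6333 [  60.94428543 -184.47381513  202.28511526] [-0.2  0.3  0. ] 0.009273882213186056
[[14, 113, 160], [15, 108, 156], [16, 113, 135], [16, 109, 119], [16, 104, 123], [15, 110, 148], [15, 114, 165], [15, 106, 166], [16, 113, 170], [16, 112, 161], [15, 110, 144], [15, 108, 146], [15, 111, 147], [17, 107, 143], [16, 115, 209], [17, 111, 230], [109, 15, 140], [18, 96, 144], [17, 90, 144], [19, 89, 143], [20, 87, 137], [18, 90, 153], [22, 82, 239], [22, 77, 238], [22, 79, 237], [21, 81, 237], [22, 81, 236], [23, 78, 234], [15, 112, 195], [15, 112, 180]]
[np.float64(241.70168242420536)]
(320, 120) [ -19.2 -180.8  143.7] 0.0 106.26163142151155
(320, 124) [ -16.8 -180.8  144.5] 0.01 103.58257791177978
(320, 128) [ -14.4 -180.8  145.2] 0.01 100.94900009626097
(320, 132) [ -12.  -180.8  145.8] 0.0 98.36089070245107
(320, 136) [  -9.5 -180.8  146.3] 0.01 95.80108496595697
(320, 140) [  -7.1 -180.8  146.7] 0.01 93.26530688128271
(320, 144) [  -4.7 -180.8  146.9] 0.0 90.73626825714034
(320, 148) [  -2.3 -180.8  147.1] 0.01 88.21058480235132
(320, 152) [   0.2 -180.8  147.1] 0.01 85.67867530667996
(320, 156) [   2.6 -180.8  147.1] 0.0 83.13203292315781
(320, 160) [   5.1 -180.8  146.9] 0.01 80.56276649949157
(320, 164) [   7.6 -180.8  146.6] 0.0 77.95711168789347
(320, 168) [  10.1 -180.8  146.2] 0.0 75.30963728208671
```

View pics/w15c.png

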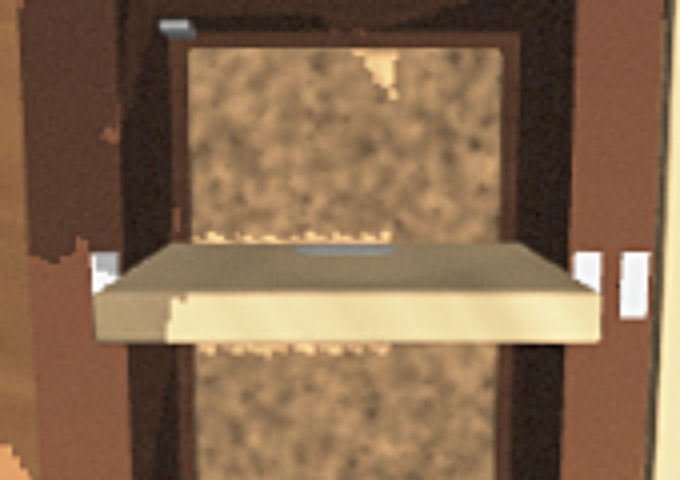

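The lid stands at about 85° with the hand clear and nothing touching it, so I'm handing in.

```bash
python3 - <<'E'
from station import arm
print(arm.sign_off())
E
```

```text
the job is handed in; nothing more can be done
None
```

The empty compartment is under lid d. That lid now stands upright, the other three are closed, and the hand is clear. I handed in at about 19.7 s.

- **Finding the lid:** I pressed the discs in order with the fingers closed. Lids a, b and c were firm: 11 to 13 N for roughly 1 mm of give. Lid d gave way at about 1.5 N.
- **Opening it:** I pressed lid d about 40 mm below the case's top, which tipped it to about 68°. I then pushed its raised half from behind, towards the robot. At the stop the force rose to 11 N and the lid moved no further.
- **Last checks:** After I withdrew, the wrist picture put the lid at about 85°, against a fully open angle of 86°; my picture measurement is good to about 2°. The force reading was near zero, the hand was about 90 mm above the lid's top edge, and the eyepiece and vial looked unmoved.
- **What disagreed:** The real fingertip was about 36 mm short of the stated TCP, seen in the pictures and confirmed by where the discs were first touched. I allowed for this in the pressing and pushing heights.

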